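# Open the lamp bay of the microscope light source

### The job

The lamp of the microscope's light source needs changing: press the snap tab in front of the lamp-bay cover fully down, then push the released cover off its seat, along its runners and over the tab, until the lamp bay is completely open. Do it with the fingertips only: the cover is slid, never lifted or tipped, and stays lying flat on the runners. Leave the brightness dial and everything else on the bench where it is, and finish with the arm clear.

Things in the scene. Friction and masses are not known exactly. Their poses are not given: they have to be found in the camera images.
- lightsource: Cream box-shaped fibre-optic light source, fixed, 250 (x) x 200 (y) x 90 mm high. Origin: centre of its underside, on the bench. -x: front panel with outlet, switch, dial; +x: the way the cover slides open; z up. On its flat top (deck, z = 90 mm) the cover track lies along x, centred on y = -30 mm, between a lip at x = -102 mm and an end stop at x = +97 mm, both 9 mm high.
- bay (a point): Centre of the lamp bay's mouth, level with the deck: a pit 67 (x) x 60 (y) mm, 48 mm deep, holding the lamp, from x = -95 to -28 mm of the light source; hidden by the cover at the start. Either side of it run two runners 5 mm high, and outside them two guides 9 mm high, 96 mm apart, that keep the cover straight. Axes as the light source.
- cover: Loose dark grey plastic cover (0.1 to 0.2 kg), a plate 90 (x) x 92 (y) x 8 mm lying on the runners, with one upright push rib on top, 10 (x) x 64 (y) x 17 mm high, centred at x = -15 mm. Origin: centre of its underside. Axes as the light source, 2 mm side play. With the tab down it slides to +x with 1 to 2 N; the bay is completely open after 74 mm, the end stop comes at about 108 mm.
- rib (a point): Middle of the rib's rear (-x) face, the face to push on (towards +x), 9 mm above the cover's top surface and 8 mm below the rib's top edge. The cover's top is flat for 25 mm behind it.
- tab_top (a point): Centre of the flat top of the snap tab, a dark grey block 24 (x) x 30 (y) mm just ahead (+x) of the cover's edge, between the runners. Up, its top is 12 mm above the deck, 1 mm below the cover's top surface, and it blocks the cover; fully down, 2 mm above the deck and 3 mm below the cover's underside. It moves straight down. Axes as the light source.
- tab (a joint): How far the snap tab is pressed down, in m: 0 up (locked), 0.010 fully down. It takes about 4 to 5 N, and stays down where it is left; from 0.008 on the cover is free to slide over it.
- dial_rim (a point): Point on the rim of the small black brightness dial on the light source's front panel (dial 32 mm across, axis along the light source's x); not to be turned.
- collar_c (a point): Centre of the loose aluminium lens collar, a ring 44 mm across and 16 mm high standing on the light source's deck beside the cover track. Leave alone.
- spare_c (a point): Centre of the loose spare lamp, an aluminium reflector 48 mm across and 44 mm high standing on the bench close beside the light source. Leave alone.
- dish_c (a point): Centre of a clear covered dish, 60 mm across and 19 mm high, on the bench close beside the light source. Leave alone.
- binder_c (a point): Centre of a grey binder lying flat, 290 x 230 x 36 mm. Leave alone.
- glovebox_c (a point): Centre of a cardboard glove box, 120 x 240 x 75 mm. Leave alone.
- slidebox_c (a point): Centre of a blue slide box, 90 x 170 x 34 mm. Leave alone.
- reagent_c (a point): Centre of an amber bottle, 56 mm across and 110 mm high. Leave alone.
Mind the look-alikes: they are no part of the job. Several things have the shape of the cover; the one meant has the colours described above.

How it is judged:
On the way, in this order (a step that is already met when the one before it is completed fails the run):
1. the snap tab is pressed down while the cover is still on its seat (value of joint tab above 0.008 m and x of cover in the frame of lightsource below -0.05 m), for 0.1 s.
2. the cover is pushed along its runners until the bay is open (x of cover in the frame of lightsource above 0.016 m), for 0.2 s.
At the end, for the whole second after the job is handed in: The cover lies at rest and flat (within 0.05 rad and 3 mm in height) on the runners between the guides, slid at least about 72 mm from its seat so that the lamp bay is fully open and not beyond the end stop; the tab is still down by at least 7.5 mm (x of cover in the frame of lightsource between 0.016 and 0.056 m and y of cover in the frame of lightsource between -0.035 and -0.025 m and z of cover in the frame of lightsource between 0.092 and 0.098 m and angle between cover's own z axis and vertical below 0.05 rad and linear speed of cover below 0.01 m/s and value of joint tab above 0.0075 m); the robot touches nothing.
It fails at once if the cover is lifted more than 8 mm off the runners (z of cover in the frame of lightsource above 0.103 m).
It fails at once if the cover is tipped by more than 0.2 rad (angle between cover's own z axis and vertical above 0.2 rad).
It fails at once if the brightness dial is turned (rim moved more than 5 mm) (distance of dial_rim from where it was at the start of the episode above 0.005 m).
It fails at once if another thing on the bench or on the light source (collar, spare lamp, dish, binder, glove box, slide box, bottle) is moved more than 15 mm (distance of any of collar_c, spare_c, dish_c, binder_c, glovebox_c, slidebox_c, reagent_c from where it was at the start of the episode above 0.015 m).
It also fails if it takes over 38 s, if anything falls off the work surface, if the arm or the gripper's body presses on something with over 40 N, if the wrist force passes 120 N, or if a joint passes its speed limit or range.

### The arm

A 7-joint arm with a two-finger parallel gripper is mounted at the origin on the work surface. World frame = base frame: x ahead of the robot, y to its left, z up, the work surface at z = 0. Lengths are in m, angles in rad, forces in N, time in s.
With the tool pointing down it reaches from about 0.4 to 0.875 m from the base axis. Payload 19.3 kg.
Tool frame: the origin (TCP) lies at the very end of the fingers, on their centre line; the grasp point (between the pads) lies 19 mm behind it; z points along the fingers, y is the direction in which the jaws open and shut (so a half turn about z gives the same grasp; the last joint's range is limited). The gripper opens to 85 mm and grips with 20 to 120 N. Pads are 22 mm wide; open, the fingers measure 114 mm over their backs; the gripper's body (76 mm by 85 mm) begins 54 mm behind the grasp point. The pads swing forward as they close: fully open they stand 13 mm farther back than shut.
Start: joints at [1.055, 0.521, -0.036, 1.599, 0.021, 1.021, -0.113], TCP at [0.269, -0.564, 0.231] pointing down, gripper open.
Joint ranges: [-2.91, 2.91], [-0.3, 2.13], [-1.5, 1.42], [0.17, 2.43], [-1.26, 4.41], [0.16, 1.93], [-2.52, 2.52]. Speed limits (rad/s): [1.89, 1.89, 2.39, 2.39, 3.01, 3.01, 3.01].

### API

Orientations are given as [roll, pitch, yaw] about the fixed x, y, z axes, in that order (R = Rz(yaw) Ry(pitch) Rx(roll)).
In Python, from workcell import telemetry, imaging, ticket gives the robot as it stands.
- The arm moves only by the tool carry_out, never from a script. Its argument "series" is a list of rows, each a list of 7 numbers: the shift along the tool's x, y, z in m, then the turn, a rotation vector about the tool's x, y, z in rad, then the closure in counts, from 0 (fully open) to 255 (shut). In form: [[tx, ty, tz, ax, ay, az, jaw], ...]. A call has 1 to 10 rows; each row is the pose to reach, as a shift and turn from the pose commanded when the call began, along the tool's axes at that moment; what a row does not reach only later rows make up. A row lasts 1/8 s, in which the tool goes at most 62.5 mm and 10.7 degrees, less where a joint would pass 70% of its speed; a pose out of reach is approached as far as the arm can. A call with a gripper value outside its range is refused whole. The fingers move at their own pace and stop on an object; "force" is the grip in N (left out, the last holds). Time passes only in rows, so rows that repeat a pose let the fingers close. It gives the time, the measured TCP pose, the force and the opening at its end, in the units of the state.
- telemetry.observe(): the state, without advancing time (a new reading comes with each control period).
- imaging.grab_frame(name): name is "side" or "top"; returns (picture, depth): 420x560x3 uint8, blue, green, red; 420x560 float32, m along the optical axis (not along the pixel's ray), 0 where there is no reading.
- imaging.camera_info(name): a dict with "mtx" (3x3 intrinsics, pixels), "extrinsics" (4x4, takes a point from camera to world coordinates). Camera axes: x right, y down, z forward; pixel columns grow to the right and rows downward; lengths in m; the calibration is good to about 2 mm. A picture is of the moment at which its call begins. camera_info takes no time and is no camera call.
- ticket.job_done(): hands the job in, once; it reports no verdict.
The state is a dict: "clock": time; "qpos": joint angles; "qd": joint speeds; "joint_efforts": joint torques, N m; "position": TCP position; "tool_rot": TCP orientation; "force": force on the tool from outside, world axes, zero at the start; "moment": the same for the moment, N m; "grip_width": finger opening in m.
Only numpy, scipy, OpenCV 4.12 (cv2) and the standard library are available. Lean on these libraries where they do the work, as an engineer would, in place of code of your own. Each camera call takes 0.05 s, during which the arm holds its last target.

## Working session

There is one attempt and no reset: what is moved stays moved. The work goes in short steps, Python scripts to look and compute and a tool call to move; the robot and the scene stay as the last step left them, time stands still between calls to the robot, and variables do not carry over. Pictures are saved under pics/ and viewed, and the job is handed in when it is done.

Besides the shell and the picture viewer there is one more tool, called after "Request:" as name(argument=value, ...), one argument or row to a line, values as JSON. carry_out: Moves the arm, as the interface text tells. Its arguments: {"type":"object","properties":{"series":{"type":"array"},"force":{"type":"number"}},"required":["series"]}

```bash
ls; mkdir -p pics; python3 - <<'E'
from workcell import telemetry, imaging
import cv2,numpy as np
for n in("side","top"):
    p,d=imaging.grab_frame(n); cv2.imwrite(f"pics/{n}0.png",p); np.savez(f"{n}0.npz",p=p,d=d)
    c=imaging.camera_info(n); print(n,np.round(c["mtx"],1).tolist(),np.round(c["extrinsics"],4).tolist())
print(telemetry.observe())
E
```

```text
pics
side [[444.7, 0.0, 275.6], [0.0, 444.7, 211.1], [0.0, 0.0, 1.0]] [[-0.7776, -0.3579, 0.517, -0.0806], [-0.6288, 0.4389, -0.6418, 0.7845], [0.0028, -0.8242, -0.5663, 0.7854], [0.0, 0.0, 0.0, 1.0]]
top [[439.6, 0.0, 283.5], [0.0, 439.6, 209.3], [0.0, 0.0, 1.0]] [[0.0107, -0.9937, 0.1116, 0.4108], [-0.9999, -0.0108, -0.0003, -0.0105], [0.0016, -0.1115, -0.9938, 1.4376], [0.0, 0.0, 0.0, 1.0]]
{'clock': 0.1, 'qpos': array([ 1.05476918,  0.52195627, -0.03631455,  1.5999482 ,  0.02120944,
        1.02108488, -0.11280994]), 'qd': array([-2.46923893e-04, -2.75017695e-03, -1.44450699e-04, -6.13866392e-04,
       -2.48849098e-04,  4.10029754e-05,  1.31591612e-03]), 'joint_efforts': array([ 2.50128869e-03, -9.28496075e+01,  1.98353738e+00, -3.70537090e+01,
        1.80672412e-02,  5.22325587e-03,  1.43782859e-04]), 'position': array([ 0.26933505, -0.56365936,  0.23078327]), 'tool_rot': array([-3.14058470e+00,  8.45746137e-05,  4.45799984e-01]), 'force': array([-0.51655056,  0.30535388, -0.30394671]), 'moment': array([-0.04527405,  0.0158792 ,  0.00217351]), 'grip_width': 0.08524866738771379}
```

View pics/side0.png

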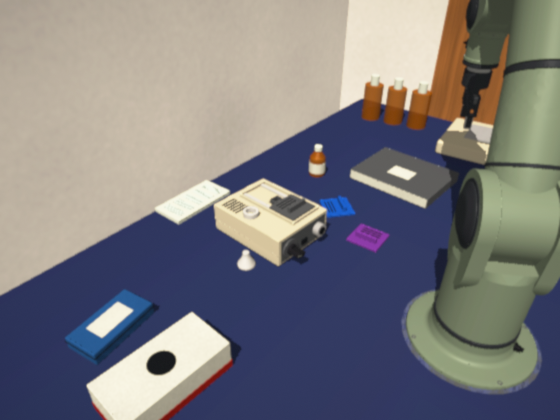

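View pics/top0.png

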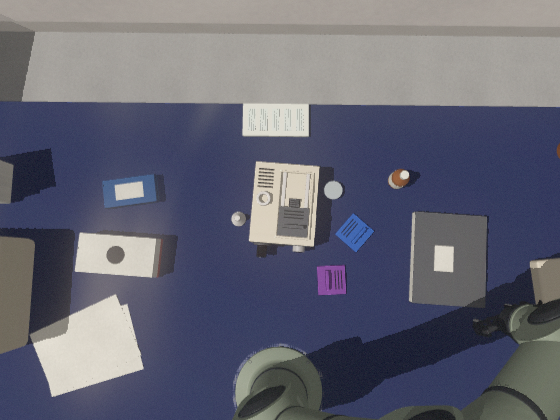

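The side view shows the cream light source at (270,218), with its grey cover at (293,206). In the top view the box is at (285,204) with its front towards the robot. The blue plate (355,233) and purple plate (331,280) on the bench are look-alikes. I'll take close crops next.

```bash
python3 - <<'E'
import cv2,numpy as np
a=np.load("top0.npz")["p"][150:265,225:375]; cv2.imwrite("pics/topc.png",cv2.resize(a,None,fx=5,fy=5,interpolation=cv2.INTER_CUBIC))
a=np.load("side0.npz")["p"][170:270,205:345]; cv2.imwrite("pics/sidec.png",cv2.resize(a,None,fx=5.5,fy=5.5,interpolation=cv2.INTER_CUBIC))
E
```

```text
(no output)
```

View pics/topc.png

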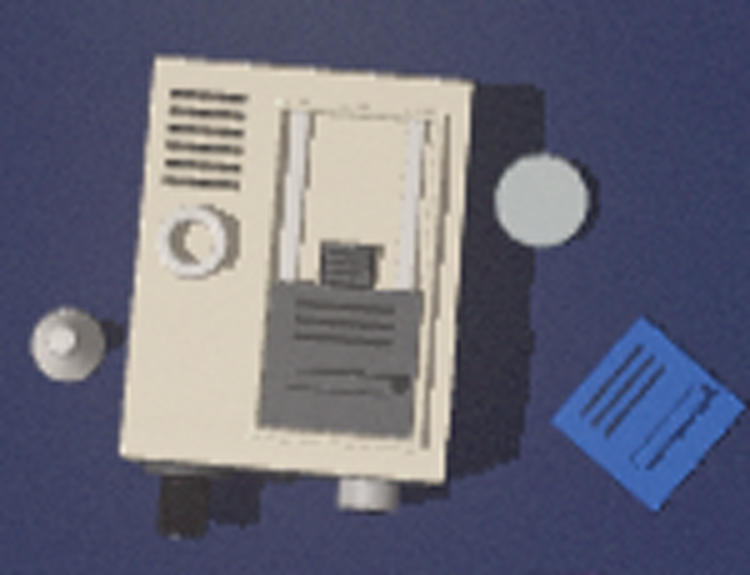

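View pics/sidec.png

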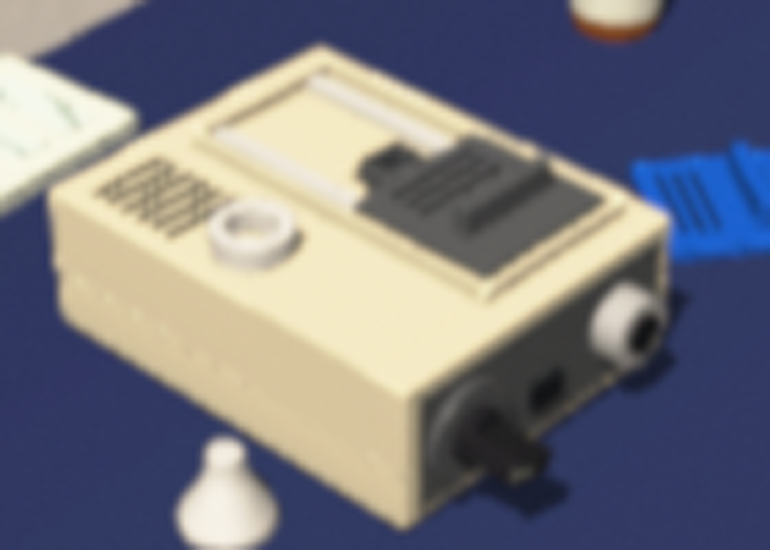

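The crops are clear. In topc the dark grey cover is at (340,360), its rib at about (348,382) and the tab at (350,263). The collar is at (197,240), the spare lamp at (68,345) and the dish at (543,200). The cover on the box is the one to move, because it is dark grey and sits on the track. The blue and purple plates and the grey binder are not it. Next I'll measure positions.

```bash
cat > h.py <<'E'
import numpy as np,cv2
from workcell import imaging
C={n:imaging.camera_info(n) for n in("side","top")}
def ray(n,u,v):
    c=C[n];E=np.array(c["extrinsics"]);d=E[:3,:3]@np.linalg.inv(c["mtx"])@[u,v,1.];return E[:3,3],d
def plane(n,u,v,z):
    o,d=ray(n,u,v);return o+d*(z-o[2])/d[2]
def tri(a,b):
    o1,d1=ray("top",*a);o2,d2=ray("side",*b);d1/=np.linalg.norm(d1);d2/=np.linalg.norm(d2)
    s=np.linalg.lstsq(np.c_[d1,-d2],o2-o1,rcond=None)[0];p,q=o1+s[0]*d1,o2+s[1]*d2
    return (p+q)/2,np.linalg.norm(p-q)
def proj(n,P):
    E=np.linalg.inv(np.array(C[n]["extrinsics"]));p=E[:3,:3]@P+E[:3,3];p=np.array(C[n]["mtx"])@p;return p[:2]/p[2]
E
python3 - <<'E'
from h import *
t=np.load("top0.npz");p=t["p"];d=t["d"]
hsv=cv2.cvtColor(p,cv2.COLOR_BGR2HSV)
def tc(x,y): return (225+(x+.5)/5-.5,150+(y+.5)/5-.5)
def sc(x,y): return (205+(x+.5)/5.5-.5,170+(y+.5)/5.5-.5)
# matched corners: box top corners
for nm,a,b in [("box far-left(+x,+y)",(156,57),(50,190)),("box far-right",(472,80),(322,45)),("box near-right",(443,481),(668,212)),("box near-left",(121,458),(405,397)),
 ("cover near-left",(260,428),(487,279)),("cover near-right",(412,438),(608,200)),("cover far-right",(423,291),(470,138)),("cover far-left",(275,280),(358,205)),("tab farleft",(322,241),(362,160)),("tab farright",(382,248),(408,146))]:
    P,e=tri(tc(*a),sc(*b)); print(nm,P.round(4),round(e,4))
# cream mask box, dark mask cover
roi=np.zeros(p.shape[:2],np.uint8);roi[155:255,235:330]=1
v=p.astype(int).max(2);sat=hsv[...,1]
cov=((v<125)&(sat<60)&(roi>0)).astype(np.uint8)
n,l,s,c=cv2.connectedComponentsWithStats(cov)
for i in range(1,n):
    if s[i,4]>30: print(s[i],c[i])
for nm,(x,y) in {"tab":(350,265),"covfront":(340,345),"covrear":(335,415),"deck":(360,180),"deck2":(190,380),"rib":(348,380)}.items():
    u,w=tc(x,y);z=d[int(round(w)),int(round(u))];o,r=ray("top",u,w);print(nm,(o+r*z).round(4))
E
```

```text
box far-left(+x,+y) [0.7137 0.0775 0.0876] 0.0009
box far-right [ 0.6999 -0.1209  0.0896] 0.0015
box near-right [ 0.4519 -0.1023  0.0916] 0.0027
box near-left [0.464  0.0951 0.0877] 0.0031
cover near-left [0.4824 0.0097 0.0983] 0.0023
cover near-right [ 0.4769 -0.0832  0.0983] 0.0012
cover far-right [ 0.568  -0.0892  0.0957] 0.0028
cover far-left [0.5721 0.0008 0.0987] 0.0005
tab farleft [ 0.5952 -0.0284  0.1017] 0.0029
tab farright [ 0.5931 -0.0651  0.0927] 0.0013
[313 165  17  80 813] [322.05904059 204.55104551]
[277 199  33  38 973] [292.94039054 219.4635149 ]
[238 211  13  15  82] [244.23170732 216.68292683]
[251 242  42  13 277] [267.84476534 247.68953069]
[300 246  15   7  47] [306.36170213 248.21276596]
tab [ 0.5812 -0.0448  0.1062]
covfront [ 0.5319 -0.039   0.1081]
covrear [ 0.4894 -0.0364  0.107 ]
deck [ 0.6363 -0.0509  0.0913]
deck2 [0.5108 0.0525 0.0918]
rib [ 0.5098 -0.0438  0.1197]
```

The measurements match the description: the box top is 250 x 199 mm, the deck is at about 0.09 and the cover is 90 x 92 mm. The box yaw is about -0.0715. I'll compute the light source frame and the move offsets.

```bash
cat >> h.py <<'E'
from scipy.spatial.transform import Rotation as Ro
from workcell import telemetry
YAW=-0.0715; C0=np.array([0.5824,-0.0127]); 
def L2W(x,y,z):
    c,s=np.cos(YAW),np.sin(YAW);return np.array([C0[0]+c*x-s*y,C0[1]+s*x+c*y,z])
def W2L(P):
    c,s=np.cos(YAW),np.sin(YAW);d=P[:2]-C0;return np.array([c*d[0]+s*d[1],-s*d[0]+c*d[1],P[2]])
def go(x,y,z):
    s=telemetry.observe();R=Ro.from_euler("xyz",s["tool_rot"]);T=L2W(x,y,z)
    r=R.inv()*Ro.from_euler("xyz",[np.pi,0,YAW])
    print("t",s["clock"],"local",W2L(s["position"]).round(4),"f",s["force"].round(2),"w",round(s["grip_width"],4))
    print("shift",R.inv().apply(T-s["position"]).round(4),"rot",r.as_rotvec().round(4))
E
python3 - <<'E'
from h import *
# check predicted points vs image, plus fitted depth planes
for nm,P in {"tab":(0,-.03,.102),"covc":(-.058,-.03,.103),"rib":(-.073,-.03,.12)}.items():
    w=L2W(*P);print(nm,w.round(4),"top",proj("top",w).round(1),"side",proj("side",w).round(1))
for n in("top","side"):
    z=np.load(n+"0.npz")["d"];p=np.load(n+"0.npz")["p"]
    E=np.array(C[n]["extrinsics"])
    v,u=np.mgrid[150:270,200:345];D=z[150:270,200:345]
    X=(np.linalg.inv(C[n]["mtx"])@np.stack([u.ravel(),v.ravel(),np.ones(u.size)]))*D.ravel()
    W=(E[:3,:3]@X+E[:3,3:]).T
    Lc=np.array([W2L(w) for w in W])
    def med(x0,x1,y0,y1):
        m=(Lc[:,0]>x0)&(Lc[:,0]<x1)&(Lc[:,1]>y0)&(Lc[:,1]<y1)&(Lc[:,2]>.06);return np.median(Lc[m,2]).round(4),m.sum()
    print(n,"deck",med(-.1,0,.03,.09),"track",med(.03,.08,-.05,-.01),"cover",med(-.05,-.02,-.07,.01),"coverrear",med(-.1,-.083,-.06,0),"tab",med(-.006,.008,-.04,-.02),"rib",med(-.077,-.069,-.055,-.005))
go(0.003,-.03,.16)
E
```

```text
tab [ 0.5803 -0.0426  0.102 ] top [293.9 203.1] side [277.2 198.2]
covc [ 0.5224 -0.0385  0.103 ] top [292.4 221.8] side [292.6 205.7]
rib [ 0.5074 -0.0374  0.12  ] top [292.1 226.3] side [296.9 202.6]
top deck (np.float64(0.0905), np.int64(635)) track (np.float64(0.0907), np.int64(203)) cover (np.float64(0.1034), np.int64(254)) coverrear (np.float64(0.1035), np.int64(112)) tab (np.float64(0.102), np.int64(30)) rib (np.float64(0.1199), np.int64(51))
side deck (np.float64(0.0887), np.int64(534)) track (np.float64(0.0885), np.int64(124)) cover (np.float64(0.1014), np.int64(163)) coverrear (np.float64(0.1014), np.int64(90)) tab (np.float64(0.1), np.int64(18)) rib (np.float64(0.1125), np.int64(85))
t 0.1 local [-0.2729 -0.5719  0.2308] f [-0.52  0.31 -0.3 ] w 0.0852
shift [ 0.5078 -0.3345  0.0711] rot [-1.000e-03  3.000e-04  5.173e-01]
```

Heights from both views agree with the text to within 2 mm. I'll travel at the current height first, closing the jaws on the way.

Request:
carry_out(
  series=[
    [0.05, -0.033, 0, 0, 0, 0.05, 255],
    [0.1, -0.066, 0, 0, 0, 0.1, 255],
    [0.15, -0.1, 0, 0, 0, 0.15, 255],
    [0.2, -0.133, 0, 0, 0, 0.2, 255],
    [0.25, -0.166, 0, 0, 0, 0.26, 255],
    [0.3, -0.2, 0, 0, 0, 0.31, 255],
    [0.35, -0.233, 0, 0, 0, 0.36, 255],
    [0.4, -0.266, 0, 0, 0, 0.41, 255],
    [0.45, -0.3, 0, 0, 0, 0.46, 255],
    [0.51, -0.3345, 0, 0, 0, 0.517, 255],
  ],
  force=40,
)

```text
clock: 1.35
position: [0.5822, -0.0461, 0.2312]
tool_rot: [3.141, 0.0, -0.073]
force: [0.2, -0.9, 0.4]
grip_width: 0.0003
```

```bash
python3 -c "
from h import *
go(.006,-.03,.12)"
```

```text
t 1.35 local [ 0.0022 -0.0333  0.2312] f [ 0.19 -0.9   0.35] w 0.0003
shift [ 0.0039 -0.0033  0.1112] rot [ 0.0002  0.0003 -0.0018]
```

Request:
carry_out(
  series=[
    [0.002, -0.001, 0.03, 0, 0, 0, 255],
    [0.004, -0.002, 0.06, 0, 0, 0, 255],
    [0.004, -0.002, 0.085, 0, 0, 0, 255],
    [0.004, -0.002, 0.1, 0, 0, 0, 255],
    [0.004, -0.002, 0.108, 0, 0, 0, 255],
    [0.004, -0.002, 0.111, 0, 0, 0, 255],
    [0.004, -0.002, 0.111, 0, 0, 0, 255],
  ],
)

```text
clock: 2.22
position: [0.586, -0.0461, 0.1208]
tool_rot: [-3.142, -0.001, -0.071]
force: [-0.3, -0.0, -0.5]
grip_width: 0.0003
```

```bash
python3 -c "
from h import *
go(.006,-.03,.091)
for n in('side','top'):
    p,d=imaging.grab_frame(n)
    a=p[150:270,200:345]; cv2.imwrite(f'pics/{n}1.png',cv2.resize(a,None,fx=5,fy=5,interpolation=cv2.INTER_CUBIC))
"
```

```text
t 2.225 local [ 0.006  -0.0331  0.1208] f [-0.26 -0.03 -0.46] w 0.0003
shift [ 0.     -0.0031  0.0298] rot [-0.     -0.0006  0.0001]
```

View pics/side1.png

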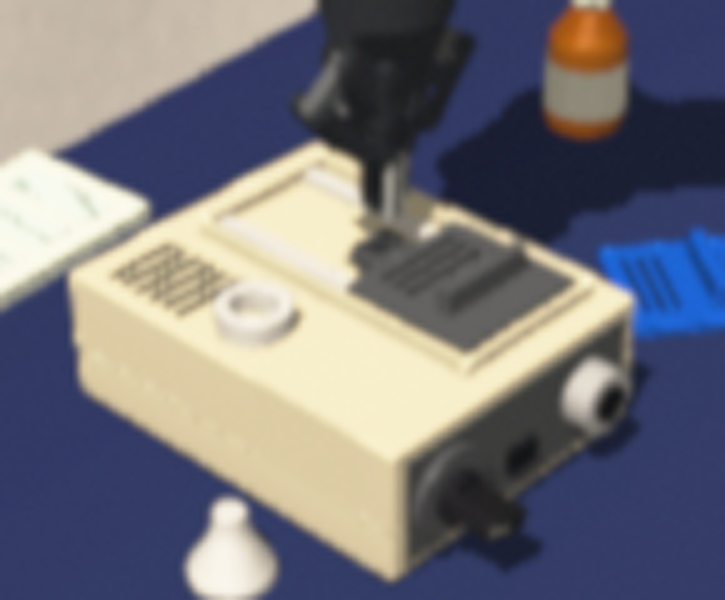

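View pics/top1.png

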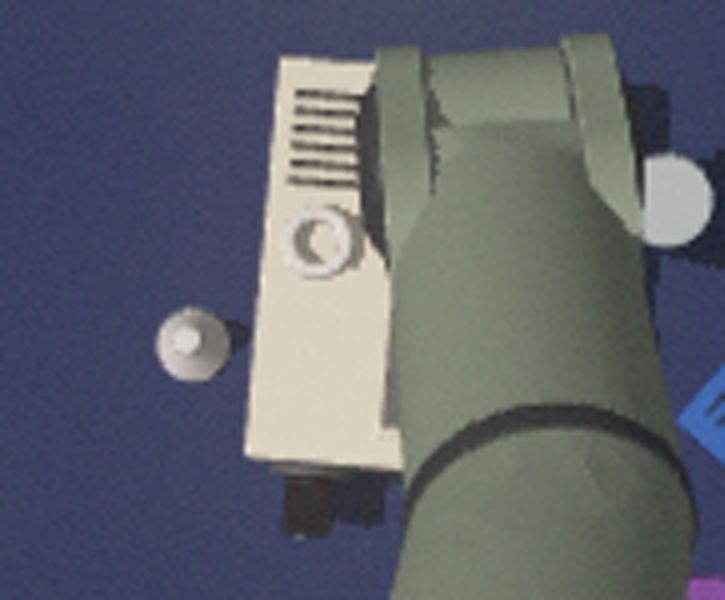

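In the side view the shut fingertips at (390,235) hang over the snap tab at (375,245), clear of the cover edge. The top view is blocked by the arm. I'll press down in stages and watch the force.

Request:
carry_out(
  series=[
    [0, -0.003, 0.005, 0, 0, 0, 255],
    [0, -0.003, 0.01, 0, 0, 0, 255],
    [0, -0.003, 0.014, 0, 0, 0, 255],
    [0, -0.003, 0.018, 0, 0, 0, 255],
    [0, -0.003, 0.022, 0, 0, 0, 255],
    [0, -0.003, 0.024, 0, 0, 0, 255],
    [0, -0.003, 0.025, 0, 0, 0, 255],
  ],
)

```text
clock: 3.2
position: [0.5859, -0.0431, 0.0953]
tool_rot: [3.142, 0.0, -0.071]
force: [-1.0, -0.2, 4.0]
grip_width: -0.0001
```

```bash
python3 -c "
from h import *
go(.006,-.03,.091)"
```

```text
t 3.2 local [ 0.0057 -0.0301  0.0953] f [-1.04 -0.16  3.97] w -0.0001
shift [ 0.0003 -0.0001  0.0043] rot [0.     0.     0.0002]
```

4 N upward matches the tab's resistance. I'll keep going until the force climbs at the tab's stop.

Request:
carry_out(
  series=[
    [0, 0, 0.001, 0, 0, 0, 255],
    [0, 0, 0.002, 0, 0, 0, 255],
    [0, 0, 0.003, 0, 0, 0, 255],
    [0, 0, 0.004, 0, 0, 0, 255],
    [0, 0, 0.004, 0, 0, 0, 255],
  ],
)

```text
clock: 3.82
position: [0.586, -0.0431, 0.092]
tool_rot: [3.142, -0.0, -0.071]
force: [-6.4, -0.6, 17.1]
grip_width: 0.0004
```

The force jumped to 17 N at z = 0.092, the expected fully-down height. I'll press slightly more to make sure, then lift and look.

Request:
carry_out(
  series=[
    [0, 0, 0.0005, 0, 0, 0, 255],
    [0, 0, 0.0005, 0, 0, 0, 255],
    [0, 0, -0.01, 0, 0, 0, 255],
    [0, 0, -0.03, 0, 0, 0, 255],
    [0, 0, -0.055, 0, 0, 0, 255],
    [-0.05, 0, -0.06, 0, 0, 0, 255],
    [-0.1, 0, -0.06, 0, 0, 0, 255],
    [-0.1, 0, -0.06, 0, 0, 0, 255],
  ],
)

```text
clock: 4.82
position: [0.4835, -0.036, 0.1517]
tool_rot: [3.141, 0.001, -0.071]
force: [0.0, -0.0, 0.3]
grip_width: 0.0001
```

```bash
python3 -c "
from h import *
go(-.094,-.03,.125)
p,d=imaging.grab_frame('side')
a=p[150:270,200:345]; cv2.imwrite('pics/side2.png',cv2.resize(a,None,fx=5,fy=5,interpolation=cv2.INTER_CUBIC))
n='side';E=np.array(C[n]['extrinsics']);v,u=np.mgrid[150:270,200:345];D=d[150:270,200:345]
X=(np.linalg.inv(C[n]['mtx'])@np.stack([u.ravel(),v.ravel(),np.ones(u.size)]))*D.ravel()
W=(E[:3,:3]@X+E[:3,3:]).T;L=np.array([W2L(w) for w in W])
for nm,(x0,x1,y0,y1) in dict(tab=(-.006,.008,-.04,-.02),track=(.03,.08,-.05,-.01),cover=(-.05,-.02,-.06,0.01)).items():
    m=(L[:,0]>x0)&(L[:,0]<x1)&(L[:,1]>y0)&(L[:,1]<y1)&(L[:,2]>.06)&(L[:,2]<.13);print(nm,np.median(L[m,2]),m.sum())
"
```

```text
t 4.825 local [-0.0969 -0.0303  0.1517] f [ 0.03 -0.    0.26] w 0.0001
shift [ 0.003  -0.0003  0.0267] rot [0.0003 0.0011 0.0004]
tab 0.09074384609090991 9
track 0.08852841160390601 125
cover 0.10148818332175902 143
```

View pics/side2.png

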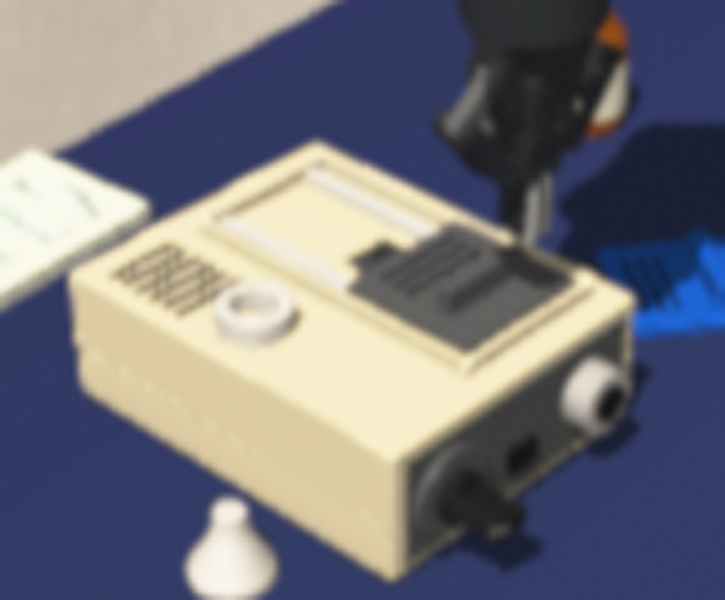

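The tab is now level just above the track, at (378,252) in the picture. Its depth reading fell from 0.100 to 0.091, about 2 mm above the deck, and the cover hasn't moved. The fingers hover behind the rib. I'll descend to about 4 mm above the cover top.

Request:
carry_out(
  series=[
    [0, 0, 0.015, 0, 0, 0, 255],
    [0, 0, 0.028, 0, 0, 0, 255],
    [0, 0, 0.036, 0, 0, 0, 255],
    [0, 0, 0.041, 0, 0, 0, 255],
    [0, 0, 0.044, 0, 0, 0, 255],
    [0, 0, 0.044, 0, 0, 0, 255],
  ],
)

```text
clock: 5.62
position: [0.4863, -0.0359, 0.1073]
tool_rot: [-3.142, 0.0, -0.071]
force: [-0.5, -0.4, 0.0]
grip_width: -0.0001
```

```bash
python3 -c "
from h import *
go(-.094,-.03,.107)
p,d=imaging.grab_frame('side')
a=p[170:250,240:340]; cv2.imwrite('pics/side3.png',cv2.resize(a,None,fx=7,fy=7,interpolation=cv2.INTER_CUBIC))
"
```

```text
t 5.625 local [-0.0942 -0.03    0.1073] f [-0.5  -0.45  0.  ] w -0.0001
shift [ 0.0002 -0.      0.0003] rot [-0.      0.      0.0002]
```

View pics/side3.png

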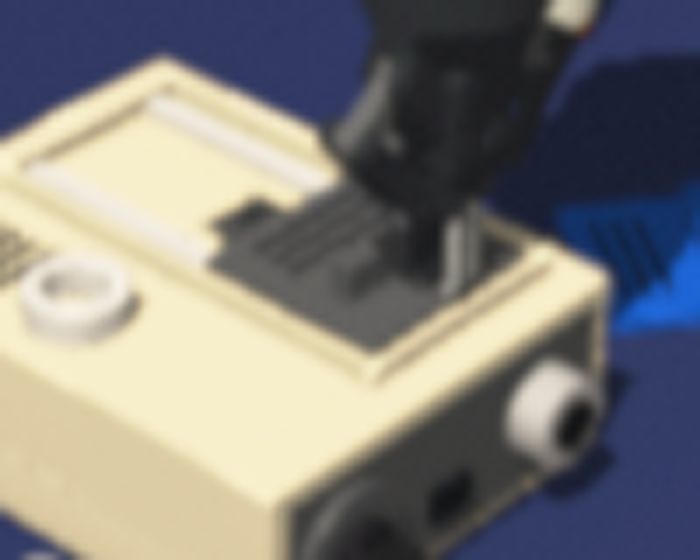

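The fingertips at (440,270) stand behind the rib on the cover's rear half, with no contact force. I'll push slowly for 35 mm.

Request:
carry_out(
  series=[
    [0.003, 0, 0, 0, 0, 0, 255],
    [0.006, 0, 0, 0, 0, 0, 255],
    [0.009, 0, 0, 0, 0, 0, 255],
    [0.013, 0, 0, 0, 0, 0, 255],
    [0.017, 0, 0, 0, 0, 0, 255],
    [0.021, 0, 0, 0, 0, 0, 255],
    [0.025, 0, 0, 0, 0, 0, 255],
    [0.029, 0, 0, 0, 0, 0, 255],
    [0.033, 0, 0, 0, 0, 0, 255],
    [0.035, 0, 0, 0, 0, 0, 255],
  ],
)

```text
clock: 6.92
position: [0.5214, -0.0385, 0.1073]
tool_rot: [-3.142, -0.0, -0.071]
force: [-1.7, 0.3, 1.2]
grip_width: 0.0002
```

```bash
python3 -c "
from h import *
go(0,-.03,.107)
p,d=imaging.grab_frame('side')
a=p[170:250,240:340]; cv2.imwrite('pics/side4.png',cv2.resize(a,None,fx=7,fy=7,interpolation=cv2.INTER_CUBIC))
"
```

```text
t 6.925 local [-0.059  -0.0301  0.1073] f [-1.74  0.27  1.17] w 0.0002
shift [ 0.059  -0.      0.0003] rot [-0.     -0.      0.0002]
```

View pics/side4.png

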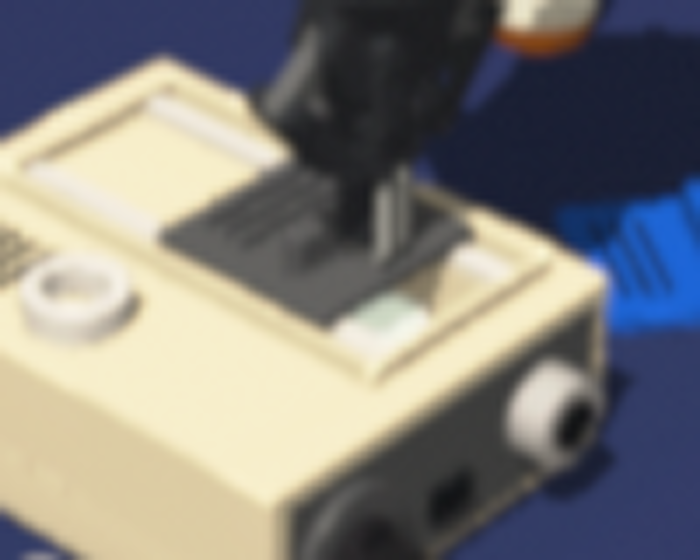

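The cover has slid about 30 mm and lies flat. It has passed over the tab, and the lamp is showing at (390,320). The push force is 1.7 N, as expected. I'll push another 57 mm.

Request:
carry_out(
  series=[
    [0.006, 0, 0, 0, 0, 0, 255],
    [0.012, 0, 0, 0, 0, 0, 255],
    [0.018, 0, 0, 0, 0, 0, 255],
    [0.024, 0, 0, 0, 0, 0, 255],
    [0.03, 0, 0, 0, 0, 0, 255],
    [0.036, 0, 0, 0, 0, 0, 255],
    [0.042, 0, 0, 0, 0, 0, 255],
    [0.048, 0, 0, 0, 0, 0, 255],
    [0.054, 0, 0, 0, 0, 0, 255],
    [0.057, 0, 0, 0, 0, 0, 255],
  ],
)

```text
clock: 8.22
position: [0.5784, -0.0425, 0.1073]
tool_rot: [-3.142, -0.0, -0.071]
force: [-1.6, 0.4, 1.3]
grip_width: -0.0001
```

```bash
python3 -c "
from h import *
go(0,-.03,.107)
p,d=imaging.grab_frame('side')
a=p[150:250,215:335]; cv2.imwrite('pics/side5.png',cv2.resize(a,None,fx=6,fy=6,interpolation=cv2.INTER_CUBIC))
"
```

```text
t 8.225 local [-0.0019 -0.03    0.1073] f [-1.65  0.43  1.28] w -0.0001
shift [ 0.0019 -0.      0.0003] rot [-0.0001 -0.0001  0.0002]
```

View pics/side5.png

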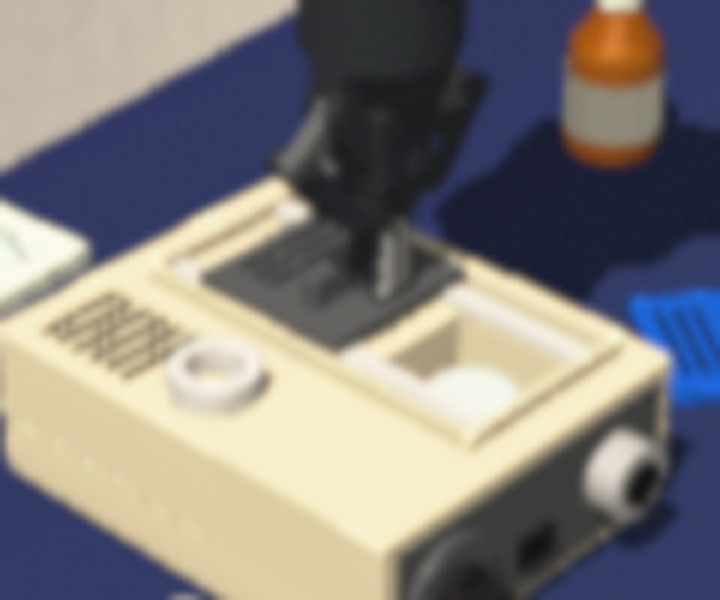

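The bay at (470,370) is fully open, and the cover lies flat with a gap left before the end stop. I'll back off the rib, lift, and clear the top camera's view.

Request:
carry_out(
  series=[
    [-0.005, 0, 0, 0, 0, 0, 255],
    [-0.008, 0, 0, 0, 0, 0, 255],
    [-0.008, 0, -0.02, 0, 0, 0, 255],
    [-0.008, 0, -0.06, 0, 0, 0, 255],
    [-0.008, 0, -0.11, 0, 0, 0, 255],
    [-0.008, 0.05, -0.14, 0, 0, 0, 255],
    [-0.008, 0.1, -0.14, 0, 0, 0, 255],
    [-0.008, 0.16, -0.14, 0, 0, 0, 255],
    [-0.008, 0.22, -0.14, 0, 0, 0, 255],
    [-0.008, 0.27, -0.14, 0, 0, 0, 255],
  ],
)

```text
clock: 9.52
position: [0.5499, -0.3136, 0.2474]
tool_rot: [3.141, -0.0, -0.072]
force: [1.6, 0.8, -0.7]
grip_width: -0.0003
```

Request:
carry_out(
  series=[
    [0, 0.05, 0, 0, 0, 0, 255],
    [0, 0.05, 0, 0, 0, 0, 255],
    [0, 0.05, 0, 0, 0, 0, 255],
  ],
)

```text
clock: 9.9
position: [0.5472, -0.3605, 0.2471]
tool_rot: [-3.141, 0.0, -0.071]
force: [-0.6, 0.7, -0.4]
grip_width: 0.0001
```

```bash
python3 -c "
from h import *
go(0,-.03,.107)
for n,z in(('top',.103),('side',.103)):
    p,d=imaging.grab_frame(n)
    a=p[150:265,215:345]; cv2.imwrite(f'pics/{n}6.png',cv2.resize(a,None,fx=5,fy=5,interpolation=cv2.INTER_CUBIC))
    E=np.array(C[n]['extrinsics']);v,u=np.mgrid[150:265,215:345];D=d[150:265,215:345]
    X=(np.linalg.inv(C[n]['mtx'])@np.stack([u.ravel(),v.ravel(),np.ones(u.size)]))*D.ravel()
    L=np.array([W2L(w) for w in (E[:3,:3]@X+E[:3,3:]).T])
    b=p[150:265,215:345].reshape(-1,3).astype(int)
    m=(b.max(1)<135)&(b.max(1)-b.min(1)<25)&(L[:,2]>.085)&(abs(L[:,1]+.03)<.06)&(L[:,0]>-.1)&(L[:,0]<.1)&(L[:,2]<.106)
    q=L[m];print(n,m.sum(),np.percentile(q,[1,50,99],axis=0).round(4).tolist())
    A=np.c_[q[:,:2],np.ones(len(q))];k=np.linalg.lstsq(A,q[:,2],rcond=None)[0];print('slope',k.round(3))
"
```

```text
t 9.9 local [-0.0103 -0.3494  0.2471] f [-0.55  0.72 -0.4 ] w 0.0001
shift [ 0.0105 -0.3193  0.1403] rot [-0.0006  0.0001  0.0004]
top 681 [[-0.0163, -0.0782, 0.0864], [0.032, -0.0293, 0.1025], [0.072, 0.0161, 0.1059]]
slope [ 0.003 -0.013  0.101]
side 443 [[-0.0177, -0.0706, 0.097], [0.0181, -0.0215, 0.1013], [0.0694, 0.0167, 0.1055]]
slope [ 0.004 -0.001  0.101]
```

View pics/top6.png

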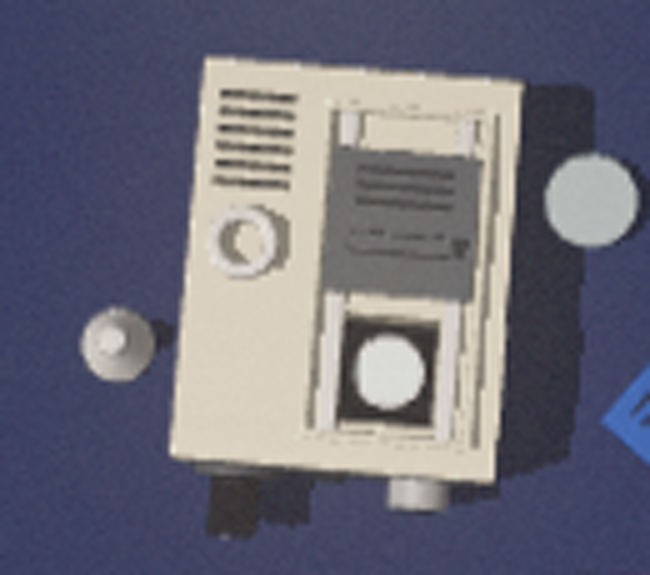

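View pics/side6.png

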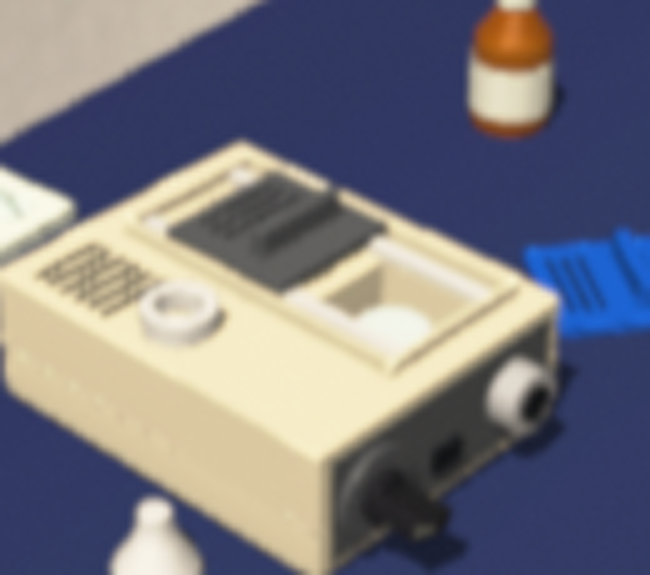

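Both views show the bay fully open (topc lamp at (388,372)) and the cover flat, centred at about x = +0.028 m. It runs from -0.017 to +0.071 m, and nothing else has moved. The arm is clear, so I'm handing in.

```bash
python3 -c "
from workcell import ticket
print(ticket.job_done())"
```

```text
the job is handed in; nothing more can be done
None
```

The lamp bay is fully open and the job is handed in at about 10 s on the robot's clock; no verdict was reported. I pressed the snap tab down with the shut fingertips, pushed the cover by its rib over the tab, then lifted off and moved the arm about 0.3 m to the side.

- **Tab:** it resisted with 4 N, then the force jumped to 17 N at z = 0.092, its stop. A depth check then put its top about 2 mm above the deck. At the end the cover hid the tab, so I could not check it again.
- **Cover:** the last two-view check put its centre at about x = +0.028 and y = -0.030 m in the light source frame (allowed 0.016 to 0.056 and -0.035 to -0.025). It slid about 85 mm, pushed with 1.6 to 1.7 N. It lies flat at the same height as before, with a gap left before the end stop.
- **Everything else:** the final crops showed the dial, collar, spare lamp, dish and bottle unmoved. The binder, glove box and slide box were outside those crops, and the arm never went near them.

The two cameras disagreed by about 2 mm in height, which is within the stated calibration. No check failed.

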